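# Scan the brass-buckle bin on the workshop carousel

## Robot

A 6-joint arm with a two-finger parallel gripper is mounted at the origin on the work surface. World frame = base frame: x ahead of the robot, y to its left, z up, the work surface at z = 0. Lengths are in m, angles in rad, forces in N, time in s.
With the tool pointing down it reaches from about 0.35 to 0.775 m from the base axis. Payload 7.3 kg.
Tool frame: the origin (TCP) lies midway between the tips of the shut fingers; the grasp point (between the pads) lies 19 mm behind it (tcp_to_grasp is the distance from the TCP to the grasp point, in m); z points along the fingers, y is the line along which they close (so a half turn about z gives the same grasp; the last joint's range is limited). The gripper opens to 92 mm and grips with 3 to 60 N. Pads are 19 mm wide; open, the fingers measure 130 mm over their backs; the gripper's body (75 mm by 190 mm) begins 47 mm behind the grasp point.
Start: joints at [-1.353, 0.342, 1.524, -0, 1.275, -0.146], TCP at [0.187, -0.491, 0.227] pointing down, gripper open.
Joint ranges: [-2.53, 2.53], [-0.77, 2.02], [0.04, 2.7], [-1, 4.14], [0.28, 2.66], [-3.11, 3.11]. Speed limits (rad/s): [2.57, 2.57, 3.14, 3.14, 3.14, 3.14].

## Interface

Orientations are given as [roll, pitch, yaw] about the fixed x, y, z axes, in that order (R = Rz(yaw) Ry(pitch) Rx(roll)).
In Python, from cell import observe, read_camera, calibration, hand_in, tcp_to_grasp gives the robot as it stands.
- The arm moves only by the tool send_rows, never from a script. Its argument "targets" is a list of rows, each a list of 5 numbers: the opening, from 0 (shut) to 1 (fully open), then the shift along the world's x, y, z in m, then the turn about the world's z in rad. A call has 1 to 5 rows; each row shifts and turns the commanded pose from where the row before left it; what a row does not reach is not made up. A row lasts 1/10 s, in which the tool goes at most 50 mm and 8.59 degrees, less where a joint would pass 70% of its speed; a pose out of reach is approached as far as the arm can. A call is refused whole if a number of a shift passes 0.05 or a number of a turn 0.15, either way. A call with a gripper value outside its range is refused whole. The fingers move at their own pace and stop on an object; "grip_force" is the grip in N (left out, the last holds). Time passes only in rows, so rows that do not move let the fingers close. It gives the time, the measured TCP pose, the force, the opening and the grip force at its end, in the units of the state.
- observe(): the state, without advancing time (a new reading comes with each control period).
- read_camera(name): name is "scene" or "top" or "wrist"; returns (picture, depth): 400x640x3 uint8, red, green, blue; 400x640 float32, m along the optical axis (not along the pixel's ray), 0 where there is no reading.
- calibration(name): a dict with "intrinsics" (3x3 intrinsics, pixels), "world_to_cam" (4x4, takes a point from world to camera coordinates); the wrist camera has in their place "hand_eye" (4x4, takes a point from camera to tool coordinates, whose origin is the TCP and whose axes are the flange's). Camera axes: x right, y up, looking along -z (the intrinsics and any distortion apply to the point x, -y, -z); pixel columns grow to the right and rows downward; lengths in m; the calibration is good to about 2 mm. A picture is of the moment at which its call begins: read the wrist's pose just before it. calibration takes no time and is no camera call.
- hand_in(): hands the job in; it is judged then, once.
The state is a dict: "time": time; "qpos": joint angles; "qvel": joint speeds; "joint_efforts": joint torques, N m; "tool_pos": TCP position; "tool_rot": TCP orientation; "contact_force": force on the tool from outside, world axes, zero at the start; "torque": the same for the moment, N m; "opening": finger opening in m; "grip_force": force on a finger pad.
Only numpy, scipy, OpenCV 4.12 (cv2) and the standard library are available. Lean on these libraries where they do the work, as an engineer would, in place of code of your own. Each camera call takes 0.05 s, during which the arm holds its last target. There are 200 camera calls.

## Task

Push the carousel round until the red bin of brass buckles stands at the red pointer and leave it there. Then pick up the orange hand scanner, aim its window squarely at the middle of that bin's barcode label from about 8 cm away and hold it steady there for two seconds, without the scanner touching the carousel. Finally stand the scanner upright with its whole foot on the green pad, leaving everything else on the bench where it is.

Things in the scene. Friction and masses are not known exactly. Their poses are not given: they have to be found in the camera images.
- carousel (a joint): Angle of the carousel, rad: 0 when the red bin is exactly at the red pointer, growing anticlockwise seen from above (at q the red bin lies q anticlockwise of the pointer). Starts between 0.9 and 2.1: turn it clockwise. Stops at +-3.1. It turns about the vertical axis of carousel_base against light friction (0.08 N m) and stays where it is left.
- board (a point): Centre of the top of the carousel's round wooden board (118 mm radius, top 42 mm above the bench). A steel pin of 12 mm radius stands here up to 92 mm. Three open bins are fixed on the board 120 degrees apart: red (brass buckles), anticlockwise of it blue (steel), clockwise of it green (dark); open wedges between them take shut fingers, which can push a bin's side wall.
- red_bin (a point): Centre of the red bin's open top, 75 mm from the axis, 102 mm above the bench. Every bin reaches from 45 to 105 mm from the axis, is 80 mm wide across that direction and 60 mm high, and has a sloping barcode label on its outer side that reaches out to 137 mm from the axis.
- carousel_base: Fixed round steel foot (radius 85 mm) under the carousel, with a flat red pointer (6 mm high) on the bench that reaches out to 194 mm from the axis. Origin on the carousel's axis at bench level; z up; its x axis runs along the pointer, outwards (roughly to the robot's left).
- label: Barcode label on the red bin: white card with black bars, 62 mm wide and 42 mm high, tilted 35 degrees (0.61 rad) to face outwards and up. Origin at the middle of its printed face, 125 mm from the carousel's axis and 90 mm above the bench; x axis = the outward normal of the face, y axis level along its width, z axis up along its face. It turns with the carousel.
- scanner: Loose hand scanner, 0.2 to 0.3 kg, standing on a black round foot (72 mm diameter, 12 mm high); grey handle 28 x 26 mm; orange head 72 mm long, 36 wide, 38 thick, 35 degrees nose-down, centre 115 mm above the foot's underside on its axis, top 151 mm. Origin: centre of the foot's underside; z up, x level the way it looks, y across the head, whose flat sides can be gripped from above.
- window: The scanner's dark window with a red line, at the front end of the head, fixed to the scanner: origin at the middle of the window, 29.5 mm in x and 94.4 mm in z from the scanner's origin. Its x axis is the line of sight, pointing out of the window, 35 degrees (0.61 rad) below the scanner's own x axis; y is the scanner's y.
- pad: Green square pad, fixed flat on the bench, 140 x 140 mm, 4 mm thick: the scanner's place. Origin at the centre of its underside, z up.
- spool: Red thread spool standing upright, 48 mm diameter, 60 mm high. Origin at its underside. To be left alone.
- dye: Amber dye bottle with black cap, 48 mm diameter, 110 mm high. Origin at its underside. To be left alone.
- wax_tin: Flat aluminium tin, 68 mm diameter, 45 mm high. Origin at its underside. To be left alone.
- mallet: Lying mallet: white head 54 mm diameter and 75 mm long, wooden handle 160 mm along its y axis. Origin under the head. To be left alone.
- awl: Lying awl with wooden handle, 140 mm long along x. To be left alone.
- cup: White cup, 72 mm diameter, 85 mm high. Origin at its underside. To be left alone.
- buckle: Loose flat brass buckle, 50 x 40 mm, 6 mm high. To be left alone.
Mind the look-alikes: they are no part of the job. Several things look just like the scanner: the one meant starts farthest to the robot's left.

How it is judged:
On the way, in this order (a step that is already met when the one before it is completed fails the run):
1. the carousel has been pushed round so that the red bin is at the red pointer (within 0.2 rad) and at rest, the scanner not yet moved (value of joint carousel between -0.2 and 0.2 rad and velocity of joint carousel between -0.05 and 0.05 rad/s and distance of scanner from where it was at the start of the episode below 0.02 m), for 0.2 s.
2. lifted scanner held still 1.8 s: label centre 45-120 mm ahead of the window, under 20 mm sideways and 17 mm up/down off its line of sight, which is within 0.3 rad of the label normal (value of joint carousel between -0.2 and 0.2 rad and x of label in the frame of window between 0.045 and 0.12 m and y of label in the frame of window between -0.02 and 0.02 m and z of label in the frame of window between -0.017 and 0.017 m and x of window in the frame of label above 0.04 m and angle between the x axis of window and the x axis of label, either way round below 0.3 rad and height (world z) of scanner above 0.01 m and linear speed of scanner below 0.02 m/s and angular speed of scanner below 0.15 rad/s), for 1.8 s.
At the end, for the whole second after the job is handed in: The scanner stands released and at rest, upright (within 0.1 rad), its foot wholly on the green pad (scanner's axis within 38 mm of the pad's centre along each side of the pad), and the red bin is still at the red pointer (carousel within 0.2 rad of 0) (value of joint carousel between -0.2 and 0.2 rad and x of scanner in the frame of pad between -0.038 and 0.038 m and y of scanner in the frame of pad between -0.038 and 0.038 m and z of scanner in the frame of pad below 0.008 m and angle between scanner's own z axis and vertical below 0.1 rad and linear speed of scanner below 0.02 m/s); the robot touches nothing.
It fails at once if the scanner touches the carousel (contact force between scanner and carousel_base above 1 N).
It fails at once if the scanner is tipped over (more than 0.7 rad) (angle between scanner's own z axis and vertical above 0.7 rad).
It fails at once if another thing on the bench is moved by more than 30 mm (distance of any of spool, dye, wax_tin, mallet, awl, cup, buckle from where it was at the start of the episode above 0.03 m).
It also fails if it takes over 72 s, if anything falls off the work surface, if the arm or the gripper's body presses on something with over 40 N, if the wrist force passes 120 N, or if a joint passes its speed limit or range.

## Working session

There is one attempt and no reset: what is moved stays moved. The work goes in short steps, Python scripts to look and compute and a tool call to move; the robot and the scene stay as the last step left them, time stands still between calls to the robot, and variables do not carry over. Pictures are saved under pics/ and viewed, at most 10 in all, crops included, and the job is handed in when it is done.

Besides the shell and the picture viewer there is one more tool, called after "Emit:" by a JSON object that holds its "api" and its "payload", one argument or row to a line. send_rows: Moves the arm, as the interface text tells. Its arguments: {"type":"object","properties":{"targets":{"type":"array","items":{"type":"array","items":{"type":"number"}}},"grip_force":{"type":"number"}},"required":["targets"]}

```bash
mkdir -p pics; cat > h.py <<'E'
import numpy as np, cv2
from cell import observe, read_camera, calibration, hand_in, tcp_to_grasp
def world(name,depth,u,v):
    c=calibration(name);K=np.array(c["intrinsics"]);d=depth[int(v),int(u)]
    p=np.array([(u-K[0,2])*d/K[0,0],-(v-K[1,2])*d/K[1,1],-d,1])
    return (np.linalg.inv(np.array(c["world_to_cam"]))@p)[:3]
def cloud(name,depth):
    c=calibration(name);K=np.array(c["intrinsics"]);v,u=np.mgrid[:400,:640];d=depth
    p=np.stack([(u-K[0,2])*d/K[0,0],-(v-K[1,2])*d/K[1,1],-d,np.ones_like(d)],-1)
    return (p@np.linalg.inv(np.array(c["world_to_cam"])).T)[...,:3]
E
python3 - <<'E'
from h import *
print(tcp_to_grasp if not callable(tcp_to_grasp) else tcp_to_grasp(),observe())
for n in("top","scene"):
    p,d=read_camera(n);np.savez(n+".npz",p=p,d=d)
    cv2.imwrite(f"pics/{n}.png",cv2.resize(p[:,:,::-1],(800,500),interpolation=cv2.INTER_CUBIC)); print({k:v for k,v in calibration(n).items()})
E
```

```text
0.0188 {'time': 0.0, 'qpos': array([-1.35302852e+00,  3.42697722e-01,  1.52502574e+00, -4.81466216e-05,
        1.27541456e+00, -1.46031191e-01]), 'qvel': array([-0.00145237, -0.00175367, -0.00041609,  0.00136974,  0.00168426,
       -0.0009632 ]), 'joint_efforts': array([-3.32038595e-03, -4.31248498e+01, -2.44220906e+01,  7.13252812e-02,
        5.60352893e-02, -1.56953715e-04]), 'tool_pos': array([ 0.18670945, -0.49022949,  0.2260549 ]), 'tool_rot': array([-3.14005703e+00, -1.79321380e-04,  3.63812916e-01]), 'contact_force': array([-0.23566085, -0.39841345, -0.35116676]), 'torque': array([ 0.00886584, -0.01267434, -0.00760003]), 'grip_force': 0.0, 'opening': 0.09163677790669449}
{'intrinsics': array([[484.78744872,   0.        , 322.29814751],
       [  0.        , 484.78744872, 198.17930994],
       [  0.        ,   0.        ,   1.        ]]), 'world_to_cam': array([[-0.00153514, -0.99982914, -0.01842076,  0.03407817],
       [ 0.9941384 , -0.00351725,  0.1080577 , -0.57868255],
       [-0.10810403, -0.0181469 ,  0.99397395, -1.42171972],
       [ 0.        ,  0.        ,  0.        ,  1.        ]])}
{'intrinsics': array([[506.98668516,   0.        , 313.59387768],
       [  0.        , 506.98668516, 193.79428312],
       [  0.        ,   0.        ,   1.        ]]), 'world_to_cam': array([[-0.63744242,  0.7704677 , -0.0068327 ,  0.34519552],
       [-0.53623142, -0.43724546,  0.72199188,  0.25021218],
       [ 0.55328386,  0.46389216,  0.69186779, -1.64480232],
       [ 0.        ,  0.        ,  0.        ,  1.        ]])}
```

View pics/top.png

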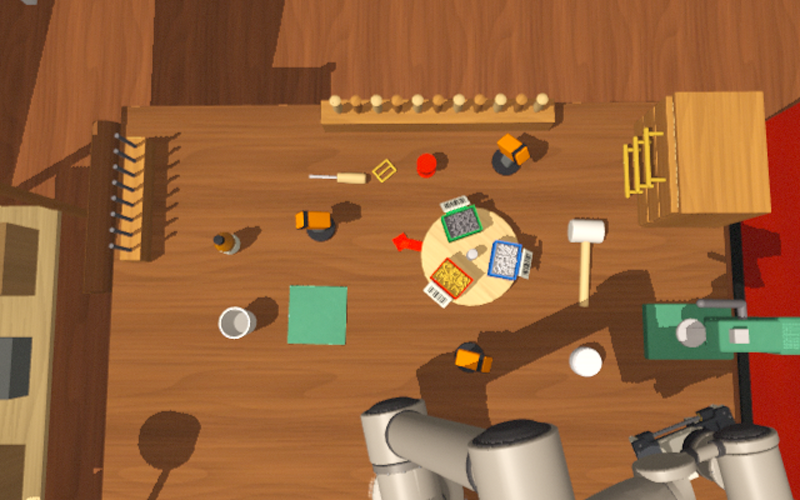

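View pics/scene.png

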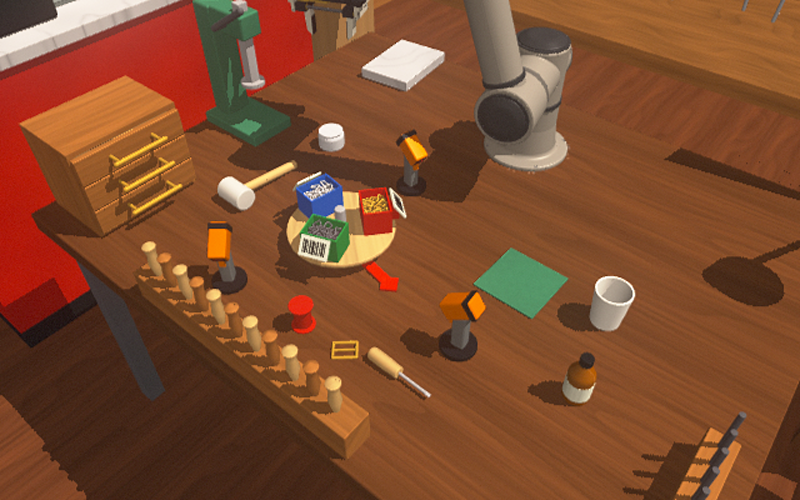

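Candidates for the scanner (800x500 top view): (314,221), (510,152), (474,357). The top view's left is +y, the robot's left, so the one meant is (314,221). Its dark window end appears to face +y. I'll check it in a crop and measure.

```bash
python3 - <<'E'
from h import *
T=np.load("top.npz");p,d=T["p"],T["d"];W=cloud("top",d)
S=np.load("scene.npz");WS=cloud("scene",S["d"])
def f(x):return np.round(x,4)
def box(W,p,c,r,col,zmin=-1,zmax=1):
    p=p.astype(int);R,G,B=p[...,0],p[...,1],p[...,2]
    m={'orange':(R>150)&(G>70)&(B<60)&(R>1.4*G),'green':(G>R*1.3)&(G>70),'red':(R>150)&(G<50),'dark':(R<45)&(G<45)}.get(col,np.ones_like(R,bool))
    m=m&(np.hypot(W[...,0]-c[0],W[...,1]-c[1])<r)&(W[...,2]>zmin)&(W[...,2]<zmax)
    return W[m]
P=lambda u,v:world("top",d,u*.8,v*.8)
for n,q in dict(sc=(314,221),foot=(322,231),pad=(318,315),tip=(397,241),pin=(473,254),red=(452,278),label=(438,293),spool=(427,165),buckle=(384,170),dye=(226,243),cup=(236,322),awlR=(360,178),awlL=(312,176),sc2=(474,357),green=(462,222),blue=(506,260)).items(): print(n,f(P(*q)))
c=P(314,221)[:2]
for nm,Wx,px in(("top",W,p),("scene",WS,S["p"])):
    o=box(Wx,px,c,.09,'orange',.07,.17);print(nm,"orange",len(o),f(o.mean(0)),f(o.min(0)),f(o.max(0)))
    hi=o[o[:,2]>o[:,2].max()-.008];print(" hi",f(hi.mean(0)))
    r=cv2.minAreaRect((o[:,:2]*1000).astype(np.float32));print(r)
    ft=box(Wx,px,c,.09,'dark',.006,.02);print(" foot",len(ft),f(ft.min(0)),f(ft.max(0)))
    ft=box(Wx,px,c,.09,'dark',.06,.16);print(" win",len(ft),f(ft.mean(0)) if len(ft) else 0)
g=box(W,p,P(318,315)[:2],.13,'green',-.01,.012);print("pad",cv2.minAreaRect((g[:,:2]*1000).astype(np.float32)),f(g[:,2].mean()))
# board circle
b=box(W,p,P(473,254)[:2],.16,'any',.037,.047);(x,y),r=cv2.minEnclosingCircle((b[:,:2]*1000).astype(np.float32));print("board",x,y,r)
b=box(W,p,P(473,254)[:2],.022,'any',.085,.1);print("pin",f(b.mean(0)),len(b))
r=box(W,p,P(404,242)[:2],.06,'red',-.005,.012);print("pointer",f(r.mean(0)),f(r.min(0)),f(r.max(0)))
cen=P(473,254)
rr=box(W,p,cen[:2],.14,'red',.08,.115);print("redbin rim",len(rr),cv2.minAreaRect((rr[:,:2]*1000).astype(np.float32)))
a=cv2.resize(p[140:220,220:348,::-1],(800,500),interpolation=cv2.INTER_CUBIC)
s2=cv2.resize(S["p"][210:300,330:410,::-1],(400,450),interpolation=cv2.INTER_CUBIC)
a2=cv2.resize(a,(400,250));o=np.zeros((450,800,3),np.uint8);o[:250,:400]=a2;o[:,400:]=s2;cv2.imwrite("pics/c1.png",o)
E
```

```text
sc [0.6285 0.2301 0.135 ]
foot [0.6187 0.2262 0.041 ]
pad [0.4186 0.2387 0.0057]
tip [0.5983 0.0475 0.0044]
pin [ 0.5571 -0.1291  0.0925]
red [ 0.5031 -0.0814  0.0788]
label [ 0.468  -0.0481  0.097 ]
spool [ 0.7742 -0.0258  0.0591]
buckle [0.7744 0.0793 0.01  ]
dye [0.5848 0.441  0.0909]
cup [0.402  0.4389 0.0009]
awlR [0.7514 0.1373 0.0241]
awlL [0.7624 0.259  0.0013]
sc2 [ 0.3272 -0.1242  0.1321]
green [ 0.6332 -0.1059  0.0798]
blue [ 0.5443 -0.2062  0.079 ]
top orange 300 [0.6326 0.2319 0.1295] [0.6136 0.1994 0.1071] [0.6528 0.2731 0.1531]
 hi [0.6309 0.2539 0.1494]
((633.8065185546875, 236.01583862304688), (37.31704330444336, 74.251220703125), 4.765529155731201)
 foot 9 [0.6308 0.2045 0.0066] [0.65   0.2137 0.0183]
 win 23 [0.6327 0.2485 0.1471]
scene orange 494 [0.6412 0.2404 0.1274] [0.613  0.1991 0.0713] [0.6569 0.2749 0.1505]
 hi [0.6364 0.256  0.1468]
((637.2651977539062, 237.41363525390625), (37.94135665893555, 76.28488159179688), 10.006574630737305)Traceback (most recent call last):
  File "<stdin>", line 17, in <module>
    return umr_minimum(a, axis, None, out, keepdims, initial, where)
ValueError: zero-size array to reduction operation minimum which has no identity
```

```bash
python3 - <<'E'
from h import *
T=np.load("top.npz");p,d=T["p"],T["d"];W=cloud("top",d)
S=np.load("scene.npz");WS=cloud("scene",S["d"])
def f(x):return np.round(x,4)
P=lambda u,v:world("top",d,u*.8,v*.8)
def box(c,r,col,z0,z1,W=W,p=p):
    q=p.astype(int);R,G,B=q[...,0],q[...,1],q[...,2]
    m={'green':(G>R*1.3)&(G>70),'red':(R>140)&(G<60),'any':R>=0,'dark':(R<60)&(G<60)&(B<60)}[col]
    return W[m&(np.hypot(W[...,0]-c[0],W[...,1]-c[1])<r)&(W[...,2]>z0)&(W[...,2]<z1)]
mr=lambda a:cv2.minAreaRect((a[:,:2]*1000).astype(np.float32))
c=P(314,221)[:2]
ft=box(c,.06,'any',.009,.02,WS,S["p"]);print("scfoot",len(ft),f(ft.min(0)),f(ft.max(0)),cv2.minEnclosingCircle((ft[:,:2]*1000).astype(np.float32)))
ft=box(c,.06,'any',.009,.02);print("scfoot top",len(ft),f(ft.min(0)),f(ft.max(0)))
# head top face normal from upward plane
for n,Wx,px in(("t",W,p),("s",WS,S["p"])):
    a=box(c,.06,'any',.1,.16,Wx,px);print(n,"head>0.1",len(a),mr(a))
print("pad",mr(box(P(318,315)[:2],.13,'green',-.01,.012)))
b=box(P(473,254)[:2],.16,'any',.037,.047);print("board",cv2.minEnclosingCircle((b[:,:2]*1000).astype(np.float32)))
b=box(P(473,254)[:2],.022,'any',.085,.1);print("pin",f(b.mean(0)),len(b))
r=box(P(404,242)[:2],.06,'red',-.005,.012);print("pointer",f(r.mean(0)),f(r.min(0)),f(r.max(0)))
r=box(P(404,242)[:2],.06,'red',-.005,.012,WS,S["p"]);print("pointer s",f(r.mean(0)),f(r.min(0)),f(r.max(0)))
rr=box(P(473,254)[:2],.14,'red',.08,.115);print("red rim",len(rr),mr(rr))
a=cv2.resize(p[150:210,225:321,::-1],(400,250),interpolation=cv2.INTER_CUBIC)
e=cv2.resize(p[150:255,320:440,::-1],(400,200*350//200),interpolation=cv2.INTER_CUBIC)[:350]
s2=cv2.resize(S["p"][210:300,330:410,::-1],(400,450),interpolation=cv2.INTER_CUBIC)
o=np.zeros((600,800,3),np.uint8);o[:250,:400]=a;o[250:600,:400]=e;o[:450,400:]=s2;cv2.imwrite("pics/c1.png",o)
E
```

```text
scfoot 414 [0.5991 0.201  0.009 ] [0.6717 0.2715 0.0198] ((635.1963500976562, 236.56332397460938), 36.47609329223633)
scfoot top 143 [0.5999 0.2011 0.0091] [0.6591 0.2692 0.0199]
t head>0.1 379 ((633.648681640625, 235.4727020263672), (37.65003204345703, 75.51504516601562), 5.261966705322266)
s head>0.1 670 ((634.9620361328125, 235.3717803955078), (41.54115295410156, 78.07785034179688), 3.6488194465637207)
pad ((420.24462890625, 241.66046142578125), (140.75604248046875, 140.00877380371094), 88.30014038085938)
board ((557.8055419921875, -128.2757568359375), 117.64724731445312)
pin [ 0.5579 -0.1276  0.0914] 50
pointer [0.5936 0.0241 0.0053] [ 0.5753 -0.0119 -0.0031] [0.6158 0.0554 0.0119]
pointer s [0.5952 0.0196 0.0059] [ 0.5727 -0.0278 -0.0015] [0.6218 0.0601 0.0107]
red rim 58 ((501.5210266113281, -78.04566192626953), (75.03138732910156, 59.62092971801758), 49.03446960449219)
```

View pics/c1.png

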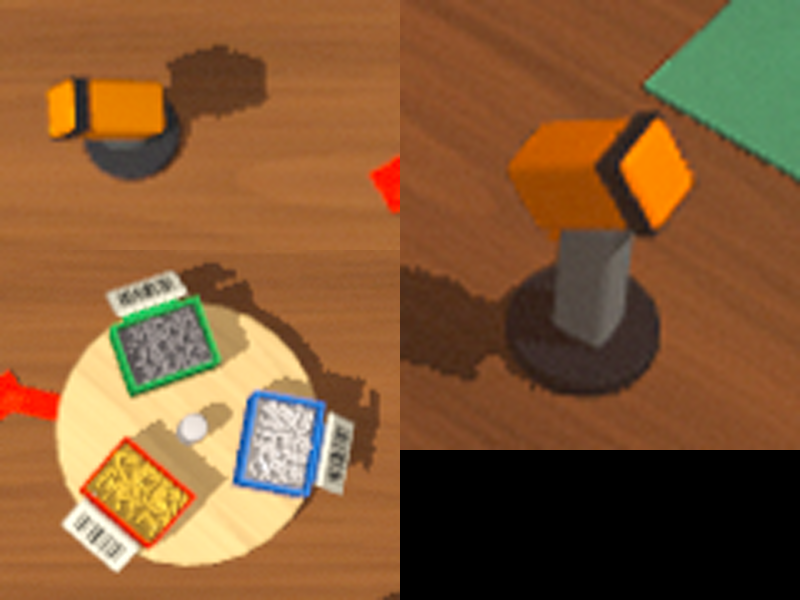

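The chosen scanner in the crop (top left) has its high rear end towards +y, so it looks towards -y, at the carousel. It stands at about (0.635, 0.2365) with yaw about -85.5°.

- **Carousel:** axis at (0.558, -0.128), pointer at about 76.6°, red bin at about 138.5°, so q is about 1.08.
- **Next move:** shut the fingers and go over the wedge beside the red bin, on the blue side.

Emit:
{"api": "send_rows", "payload": {
  "targets": [
    [0,0.0285,0.0355,0,0.048],
    [0,0.0285,0.0355,0,0.048],
    [0,0.0285,0.0355,0,0.048],
    [0,0.0285,0.0355,0,0.048],
    [0,0.0285,0.0355,0,0.048]
  ]
}}

```text
time: 0.6
tool_pos: [0.33, -0.3115, 0.2265]
tool_rot: [-3.141, -0.0, 0.605]
contact_force: [0.4, -1.1, 1.0]
opening: 0.0559
grip_force: 0.0
```

Emit:
{"api": "send_rows", "payload": {
  "targets": [
    [0,0.0285,0.0355,0,0.048],
    [0,0.0285,0.0355,0,0.048],
    [0,0.0285,0.0355,0,0.048],
    [0,0.0285,0.0355,0,0.048],
    [0,0.0285,0.0355,0,0.05]
  ]
}}

```text
time: 1.1
tool_pos: [0.4726, -0.1339, 0.2266]
tool_rot: [-3.141, 0.0, 0.848]
contact_force: [-0.1, -2.1, 0.9]
opening: 0.0166
grip_force: 0.0
```

Emit:
{"api": "send_rows", "payload": {
  "targets": [
    [0,0,0,-0.04,0],
    [0,0,0,-0.04,0],
    [0,0,0,-0.03,0],
    [0,0,0,0,0]
  ]
}}

```text
time: 1.5
tool_pos: [0.4691, -0.1342, 0.1131]
tool_rot: [-3.133, 0.003, 0.846]
contact_force: [-0.4, -0.5, 0.3]
opening: 0.0006
grip_force: 0.0
```

Emit:
{"api": "send_rows", "payload": {
  "targets": [
    [0,0,0,-0.015,0],
    [0,0,0,-0.015,0],
    [0,0,0,-0.015,0],
    [0,0,0,0,0]
  ]
}}

```text
time: 1.9
tool_pos: [0.4715, -0.1357, 0.0717]
tool_rot: [-3.14, 0.0, 0.845]
contact_force: [-0.8, -0.6, 0.2]
opening: 0.0006
grip_force: 0.0
```

```bash
python3 - <<'E'
import numpy as np
c=np.array([.558,-.128])
# bin-frame finger point; approach lat 62->49.5, then rotate 138.5->76.6
def pos(a,lat,rad=60):
    a=np.radians(a);return c+1e-3*(rad*np.array([np.cos(a),np.sin(a)])+lat*np.array([-np.sin(a),np.cos(a)]))
st=[(138.5,55),(138.5,49.5)]+[(138.5-61.9*i/16,49.5) for i in range(1,17)]
p=pos(138.5,62);ang=138.5
for a,l in st:
    q=pos(a,l);print(np.round(q-p,4),round(np.radians(a-ang),4),np.round(q,3));p=q;ang=a
E
```

```text
[0.0046 0.0052] 0.0 [ 0.477 -0.129]
[0.0036 0.0041] 0.0 [ 0.48  -0.125]
[0.0004 0.0052] -0.0675 [ 0.481 -0.12 ]
[0.0007 0.0052] -0.0675 [ 0.481 -0.115]
[0.0011 0.0051] -0.0675 [ 0.482 -0.11 ]
[0.0014 0.0051] -0.0675 [ 0.484 -0.105]
[0.0017 0.005 ] -0.0675 [ 0.486 -0.1  ]
[0.0021 0.0048] -0.0675 [ 0.488 -0.095]
[0.0024 0.0047] -0.0675 [ 0.49 -0.09]
[0.0027 0.0045] -0.0675 [ 0.493 -0.086]
[0.003  0.0043] -0.0675 [ 0.496 -0.081]
[0.0033 0.0041] -0.0675 [ 0.499 -0.077]
[0.0036 0.0039] -0.0675 [ 0.503 -0.073]
[0.0038 0.0036] -0.0675 [ 0.506 -0.07 ]
[0.004  0.0034] -0.0675 [ 0.51  -0.066]
[0.0043 0.0031] -0.0675 [ 0.515 -0.063]
[0.0045 0.0028] -0.0675 [ 0.519 -0.061]
[0.0046 0.0025] -0.0675 [ 0.524 -0.058]
```

Emit:
{"api": "send_rows", "payload": {
  "targets": [
    [0,0.0046,0.0052,0,0],
    [0,0.0036,0.0041,0,0],
    [0,0.0004,0.0052,0,-0.0675],
    [0,0.0007,0.0052,0,-0.0675],
    [0,0.0011,0.0051,0,-0.0675]
  ]
}}

```text
time: 2.4
tool_pos: [0.483, -0.1108, 0.073]
tool_rot: [3.14, -0.001, 0.641]
contact_force: [-0.6, -1.6, 1.3]
opening: 0.0006
grip_force: 0.8
```

Emit:
{"api": "send_rows", "payload": {
  "targets": [
    [0,0.0014,0.0051,0,-0.0675],
    [0,0.0017,0.005,0,-0.0675],
    [0,0.0021,0.0048,0,-0.0675],
    [0,0.0024,0.0047,0,-0.0675],
    [0,0.0027,0.0045,0,-0.0675]
  ]
}}

```text
time: 2.9
tool_pos: [0.4931, -0.0864, 0.0729]
tool_rot: [3.141, -0.001, 0.303]
contact_force: [-0.8, -1.6, 1.1]
opening: 0.0006
grip_force: 0.9
```

Emit:
{"api": "send_rows", "payload": {
  "targets": [
    [0,0.003,0.0043,0,-0.0675],
    [0,0.0033,0.0041,0,-0.0675],
    [0,0.0036,0.0039,0,-0.0675],
    [0,0.0038,0.0036,0,-0.0675],
    [0,0.004,0.0034,0,-0.0675]
  ]
}}

```text
time: 3.4
tool_pos: [0.5106, -0.0669, 0.0729]
tool_rot: [3.141, -0.0, -0.034]
contact_force: [-1.7, -0.7, 0.4]
opening: 0.0007
grip_force: 1.0
```

```bash
cat > car.py <<'E'
from h import *
import sys
p,d=read_camera("top");W=cloud("top",d);q=p.astype(int)
R,G=q[...,0],q[...,1]
m=(np.hypot(W[...,0]-.558,W[...,1]+.128)<.14)&(W[...,2]>.08)&(W[...,2]<.115)&(R>140)&(G<60)
a=W[m][:,:2];r=cv2.minAreaRect((a*1000).astype(np.float32));print(len(a),r)
x,y=r[0];print("bin angle",np.degrees(np.arctan2(y+128,x-558)),"r",np.hypot(y+128,x-558),"pointer 76.6")
cv2.imwrite(sys.argv[1],cv2.resize(p[100:300,220:480,::-1],(780,600),interpolation=cv2.INTER_CUBIC))
E
python3 car.py pics/car1.png
```

```text
9 ((598.6483764648438, -64.94489288330078), (28.550491333007812, 0.6724982261657715), 84.6260757446289)
bin angle 57.19221114748589 r 75.02157718100891 pointer 76.6
```

View pics/car1.png

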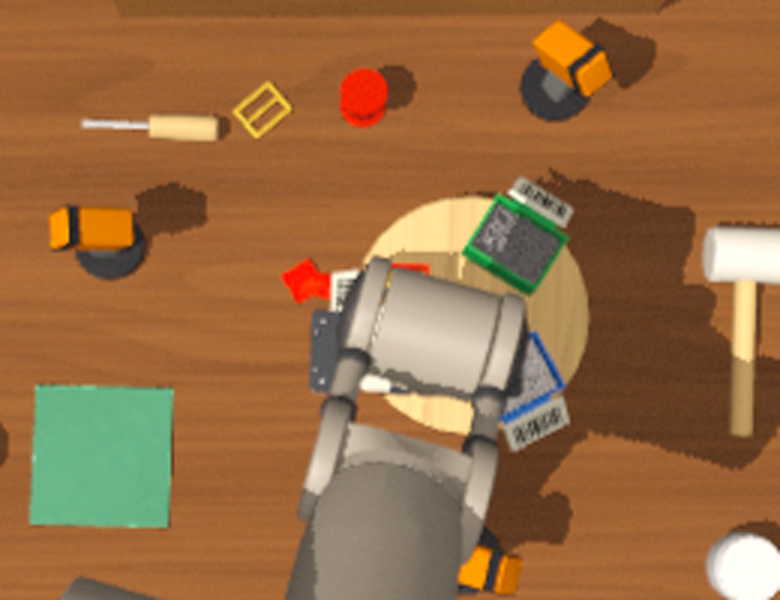

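The red bin is partly hidden under the gripper and its label at (345,290) is nearly at the pointer (305,280). Nothing else has moved, and about 11° of the push remains.

Emit:
{"api": "send_rows", "payload": {
  "targets": [
    [0,0.0043,0.0031,0,-0.0675],
    [0,0.003,0.0019,0,-0.045],
    [0,0.003,0.0017,0,-0.045],
    [0,0.0015,0.0009,0,-0.0225],
    [0,0,0,0,0]
  ]
}}

```text
time: 3.95
tool_pos: [0.5225, -0.0596, 0.0723]
tool_rot: [3.142, -0.001, -0.21]
contact_force: [0.2, 0.4, 0.3]
opening: 0.0002
grip_force: 0.1
```

Emit:
{"api": "send_rows", "payload": {
  "targets": [
    [0,-0.003,-0.01,0,0],
    [0,0,0,0.03,0],
    [0,0,0,0.05,0],
    [0,0,0,0.05,0],
    [0,-0.04,-0.02,0,0]
  ]
}}

```text
time: 4.45
tool_pos: [0.4859, -0.0916, 0.2092]
tool_rot: [3.14, -0.019, -0.208]
contact_force: [1.0, -1.2, -0.1]
opening: 0.0005
grip_force: 0.0
```

Emit:
{"api": "send_rows", "payload": {
  "targets": [
    [0.5,-0.03,0.04,0,0.14],
    [1,-0.01,0.045,0,0.14],
    [1,0,0.045,0,0.14],
    [1,0.01,0.045,0,0.14],
    [1,0.02,0.045,0,0.14]
  ]
}}

```text
time: 4.95
tool_pos: [0.4686, 0.131, 0.2025]
tool_rot: [3.141, -0.001, 0.494]
contact_force: [0.7, -1.5, 0.6]
opening: 0.0361
grip_force: 0.0
```

```bash
python3 car.py pics/car2.png
```

```text
70 ((575.430419921875, -52.22954559326172), (59.863929748535156, 79.81903839111328), 76.75837707519531)
bin angle 77.04492625380749 r 77.74947780954224 pointer 76.6
```

View pics/car2.png

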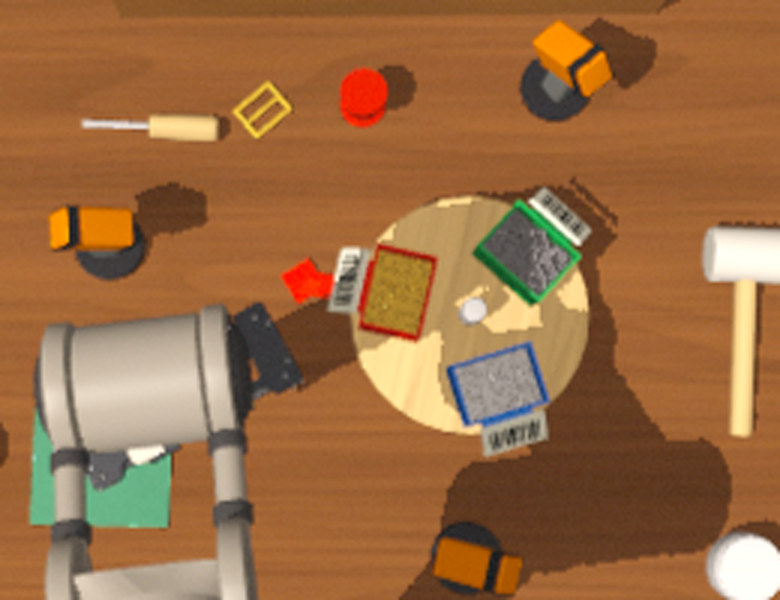

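The red bin (398,292) is at the pointer (305,280), at about 77° against 76.6°. Next I go above the scanner with the gripper open.

Emit:
{"api": "send_rows", "payload": {
  "targets": [
    [1,0.021,0.013,0,0.145],
    [1,0.021,0.013,0,0.145],
    [1,0.021,0.013,0,0.145],
    [1,0.021,0.013,0,0.145],
    [1,0.021,0.013,0,0.145]
  ]
}}

```text
time: 5.5
tool_pos: [0.5752, 0.1947, 0.2018]
tool_rot: [3.141, 0.0, 1.22]
contact_force: [0.5, -0.1, 0.6]
opening: 0.08
grip_force: 0.0
```

Emit:
{"api": "send_rows", "payload": {
  "targets": [
    [1,0.021,0.013,0,0.145],
    [1,0.021,0.013,0,0.145],
    [1,0.019,0.0145,0,0.14],
    [1,0,0,0,0],
    [1,0,0,0,0]
  ]
}}

```text
time: 6.0
tool_pos: [0.635, 0.2348, 0.2011]
tool_rot: [-3.141, 0.001, 1.642]
contact_force: [-0.2, 0.2, -0.8]
opening: 0.0918
grip_force: 0.0
```

```bash
python3 - <<'E'
from h import *
from scipy.spatial.transform import Rotation as Ro
o=observe();c=calibration("wrist");p,d=read_camera("wrist");K=np.array(c["intrinsics"])
v,u=np.mgrid[:400,:640];P=np.stack([(u-K[0,2])*d/K[0,0],-(v-K[1,2])*d/K[1,1],-d,np.ones_like(d)],-1)@np.array(c["hand_eye"]).T
R=Ro.from_euler('xyz',o["tool_rot"]).as_matrix();W=P[...,:3]@R.T+o["tool_pos"]
q=p.astype(int);m=(q[...,0]>120)&(q[...,0]>1.4*q[...,1])&(q[...,2]<70)&(d>0)&(W[...,2]>.08)&(W[...,2]<.17)&(np.hypot(W[...,0]-.635,W[...,1]-.236)<.06)
a=W[m];print(o["tool_pos"],o["tool_rot"],o["opening"],len(a))
if len(a):print(cv2.minAreaRect((a[:,:2]*1000).astype(np.float32)),a.min(0),a.max(0))
cv2.imwrite("pics/w1.png",p[:,:,::-1])
E
```

```text
[0.63504554 0.23482893 0.20108505] [-3.14076645e+00  5.11173743e-04  1.64153437e+00] 0.09179301988938723 2610
((633.6802978515625, 237.77975463867188), (35.87013626098633, 76.66931915283203), 4.464306354522705) [0.61350029 0.19867077 0.10928215] [0.6540736  0.27676714 0.15177163]
```

View pics/w1.png

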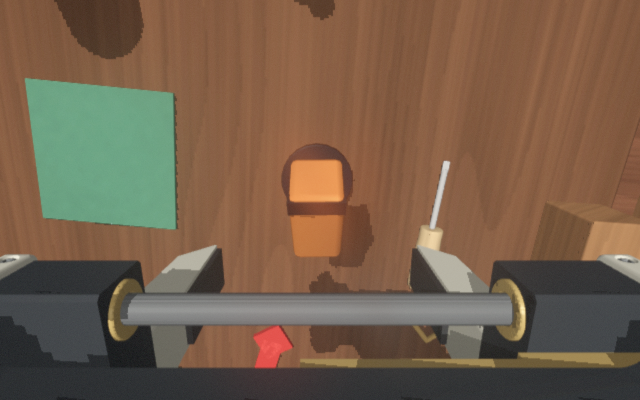

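The wrist view shows the orange head (317,205) centred between the fingers, so the pose is confirmed at (0.634, 0.237). Descend and grip.

Emit:
{"api": "send_rows", "payload": {
  "targets": [
    [1,-0.001,0.002,-0.03,0.007],
    [1,0,0,-0.03,0],
    [1,0,0,-0.025,0],
    [1,0,0,-0.018,0],
    [1,0,0,0,0]
  ],
  "grip_force": 30
}}

```text
time: 6.55
tool_pos: [0.6319, 0.2363, 0.0962]
tool_rot: [-3.136, 0.001, 1.649]
contact_force: [-0.1, 0.5, -0.5]
opening: 0.0916
grip_force: 0.0
```

Emit:
{"api": "send_rows", "payload": {
  "targets": [
    [0.3,0,0,0,0],
    [0.3,0,0,0,0],
    [0.3,0,0,0,0],
    [0.3,0,0,0,0],
    [0.3,0,0,0,0]
  ]
}}

```text
time: 7.05
tool_pos: [0.6342, 0.2377, 0.0993]
tool_rot: [3.141, -0.0, 1.65]
contact_force: [-0.6, 0.3, -1.1]
opening: 0.0565
grip_force: 0.0
```

Emit:
{"api": "send_rows", "payload": {
  "targets": [
    [0.3,0,0,0,0],
    [0.3,0,0,0,0],
    [0.3,0,0,0,0],
    [0.3,0,0,0,0],
    [0.3,0,0,0,0]
  ]
}}

```text
time: 7.55
tool_pos: [0.6341, 0.2377, 0.0987]
tool_rot: [3.142, 0.0, 1.65]
contact_force: [0.2, 0.3, -0.3]
opening: 0.0358
grip_force: 30.0
```

Emit:
{"api": "send_rows", "payload": {
  "targets": [
    [0.2,0,0,0.01,0],
    [0.2,0,0,0.016,0],
    [0.2,0,0,0.016,0],
    [0.2,-0.003,-0.015,0,-0.04],
    [0.2,-0.004,-0.02,0,-0.045]
  ]
}}

```text
time: 8.05
tool_pos: [0.6267, 0.2023, 0.1408]
tool_rot: [3.141, 0.0, 1.564]
contact_force: [-0.2, -0.7, -3.1]
opening: 0.0359
grip_force: 30.0
```

Emit:
{"api": "send_rows", "payload": {
  "targets": [
    [0.2,-0.004,-0.025,0,-0.045],
    [0.2,-0.004,-0.025,0,-0.045],
    [0.2,-0.004,-0.025,0,-0.045],
    [0.2,-0.004,-0.02,0,-0.045],
    [0.2,-0.0035,-0.015,0,-0.042]
  ]
}}

```text
time: 8.55
tool_pos: [0.6065, 0.0904, 0.1402]
tool_rot: [-3.14, 0.001, 1.339]
contact_force: [-0.3, -0.1, -2.2]
opening: 0.0359
grip_force: 30.0
```

Emit:
{"api": "send_rows", "payload": {
  "targets": [
    [0.2,0,-0.005,0,0],
    [0.2,0,0,0,0]
  ]
}}

```text
time: 8.75
tool_pos: [0.6075, 0.087, 0.1407]
tool_rot: [-3.142, -0.0, 1.342]
contact_force: [-0.4, -0.2, -3.2]
opening: 0.0358
grip_force: 30.0
```

```bash
python3 - <<'E'
from h import *
o=observe();print(o["tool_pos"],o["tool_rot"],o["opening"],o["grip_force"])
p,d=read_camera("scene");W=cloud("scene",d)
q=p.astype(int);m=(q[...,0]>150)&(q[...,1]>70)&(q[...,2]<60)&(q[...,0]>1.4*q[...,1])&(np.hypot(W[...,0]-.608,W[...,1]-.087)<.06)&(W[...,2]>.1)
a=W[m];print(len(a),a.min(0),a.max(0),cv2.minAreaRect((a[:,:2]*1000).astype(np.float32)))
cv2.imwrite("pics/s2.png",cv2.resize(p[110:310,220:460,::-1],(720,600),interpolation=cv2.INTER_CUBIC))
E
```

```text
[0.60748613 0.08698009 0.14065909] [-3.14150075e+00 -6.95485099e-05  1.34248303e+00] 0.03580484520750849 29.990298449993134
198 [0.59660973 0.09510161 0.16035528] [0.63968147 0.12459744 0.21405129] ((616.197021484375, 112.62902069091797), (24.9454288482666, 41.050899505615234), 70.81311798095703)
```

View pics/s2.png

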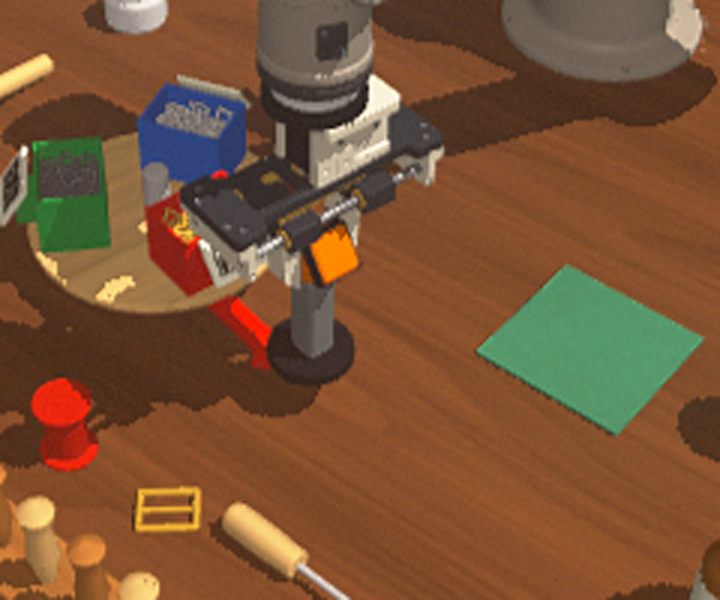

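The scanner is lifted and upright over the pointer tip (310,360), its head pointing at the red bin's label (215,265). Hold it there for about 2.5 s.

Emit:
{"api": "send_rows", "payload": {
  "targets": [
    [0.2,0,0,0,0],
    [0.2,0,0,0,0],
    [0.2,0,0,0,0],
    [0.2,0,0,0,0],
    [0.2,0,0,0,0]
  ]
}}

```text
time: 9.3
tool_pos: [0.6075, 0.0879, 0.1407]
tool_rot: [3.142, -0.0, 1.344]
contact_force: [-0.1, 0.2, -2.6]
opening: 0.0359
grip_force: 30.0
```

Emit:
{"api": "send_rows", "payload": {
  "targets": [
    [0.2,0,0,0,0],
    [0.2,0,0,0,0],
    [0.2,0,0,0,0],
    [0.2,0,0,0,0],
    [0.2,0,0,0,0]
  ]
}}

```text
time: 9.8
tool_pos: [0.6075, 0.0876, 0.1408]
tool_rot: [3.141, 0.0, 1.343]
contact_force: [-0.2, 0.2, -2.9]
opening: 0.0357
grip_force: 30.0
```

Emit:
{"api": "send_rows", "payload": {
  "targets": [
    [0.2,0,0,0,0],
    [0.2,0,0,0,0],
    [0.2,0,0,0,0],
    [0.2,0,0,0,0],
    [0.2,0,0,0,0]
  ]
}}

```text
time: 10.3
tool_pos: [0.6075, 0.0876, 0.1407]
tool_rot: [3.142, 0.0, 1.343]
contact_force: [0.3, 0.2, -2.4]
opening: 0.0358
grip_force: 30.0
```

Emit:
{"api": "send_rows", "payload": {
  "targets": [
    [0.2,0,0,0,0],
    [0.2,0,0,0,0],
    [0.2,0,0,0,0],
    [0.2,0,0,0,0],
    [0.2,0,0,0,0]
  ]
}}

```text
time: 10.8
tool_pos: [0.6075, 0.0876, 0.1408]
tool_rot: [3.141, 0.0, 1.343]
contact_force: [0.4, -0.5, -2.5]
opening: 0.0359
grip_force: 30.0
```

Emit:
{"api": "send_rows", "payload": {
  "targets": [
    [0.2,0,0,0,0],
    [0.2,0,0,0,0],
    [0.2,0,0,0,0],
    [0.2,0,0,0,0],
    [0.2,0,0,0,0]
  ]
}}

```text
time: 11.3
tool_pos: [0.6075, 0.0877, 0.1407]
tool_rot: [3.142, 0.0, 1.343]
contact_force: [0.7, 0.8, -2.9]
opening: 0.0358
grip_force: 30.0
```

Emit:
{"api": "send_rows", "payload": {
  "targets": [
    [0.2,0,0,0,0],
    [0.2,0,0,0,0],
    [0.2,0,0,0,0],
    [0.2,0,0,0,0],
    [0.2,0,0,0,0]
  ]
}}

```text
time: 11.8
tool_pos: [0.6075, 0.0876, 0.1408]
tool_rot: [3.141, -0.0, 1.343]
contact_force: [0.2, -0.6, -2.5]
opening: 0.0358
grip_force: 30.0
```

Emit:
{"api": "send_rows", "payload": {
  "targets": [
    [0.2,0,0.015,0,0],
    [0.2,-0.01,0.025,0,0],
    [0.2,-0.02,0.025,0,0],
    [0.2,-0.025,0.025,0,0],
    [0.2,-0.03,0.02,0,0]
  ]
}}

```text
time: 12.3
tool_pos: [0.5218, 0.1998, 0.1407]
tool_rot: [3.141, -0.001, 1.344]
contact_force: [0.1, 0.0, -2.1]
opening: 0.0361
grip_force: 30.0
```

Emit:
{"api": "send_rows", "payload": {
  "targets": [
    [0.2,-0.03,0.015,0,0],
    [0.2,-0.03,0.012,0,0],
    [0.2,-0.025,0.01,0,0],
    [0.2,-0.0175,0.007,0,0],
    [0.2,0,0,0,0]
  ]
}}

```text
time: 12.8
tool_pos: [0.4175, 0.2431, 0.141]
tool_rot: [-3.14, 0.0, 1.346]
contact_force: [-0.5, 0.2, -2.2]
opening: 0.036
grip_force: 30.0
```

Emit:
{"api": "send_rows", "payload": {
  "targets": [
    [0.2,0,0,-0.015,0],
    [0.2,0,0,-0.014,0],
    [0.2,0,0,-0.004,0],
    [0.2,0,0,-0.003,0],
    [0.2,0,0,0,0]
  ]
}}

```text
time: 13.3
tool_pos: [0.4204, 0.2417, 0.1048]
tool_rot: [3.141, -0.0, 1.343]
contact_force: [-0.6, -0.4, -2.3]
opening: 0.0356
grip_force: 30.0
```

Emit:
{"api": "send_rows", "payload": {
  "targets": [
    [0.2,0,0,-0.001,0],
    [0.2,0,0,-0.001,0],
    [0.2,0,0,0,0],
    [0.2,0,0,0,0]
  ]
}}

```text
time: 13.7
tool_pos: [0.4201, 0.2417, 0.1029]
tool_rot: [3.141, -0.0, 1.343]
contact_force: [0.6, -0.4, -2.8]
opening: 0.0356
grip_force: 30.0
```

Emit:
{"api": "send_rows", "payload": {
  "targets": [
    [0.2,0,0,-0.001,0],
    [0.2,0,0,-0.0005,0],
    [0.2,0,0,0,0],
    [0.2,0,0,0,0]
  ]
}}

```text
time: 14.1
tool_pos: [0.4204, 0.2418, 0.1025]
tool_rot: [3.14, -0.001, 1.343]
contact_force: [-2.2, -2.5, 8.6]
opening: 0.0363
grip_force: 30.0
```

Contact with the pad. Release slowly, then rise.

Emit:
{"api": "send_rows", "payload": {
  "targets": [
    [0.45,0,0,0,0],
    [0.6,0,0,0,0],
    [0.8,0,0,0,0],
    [1,0,0,0,0],
    [1,0,0,0,0]
  ]
}}

```text
time: 14.6
tool_pos: [0.42, 0.2416, 0.1011]
tool_rot: [-3.142, 0.0, 1.343]
contact_force: [0.4, 0.4, -0.1]
opening: 0.0689
grip_force: 0.0
```

Emit:
{"api": "send_rows", "payload": {
  "targets": [
    [1,0,0,0,0],
    [1,0,0,0,0],
    [1,0,0,0,0],
    [1,0,0,0.02,0],
    [1,0,0,0.03,0]
  ]
}}

```text
time: 15.1
tool_pos: [0.4189, 0.2412, 0.1504]
tool_rot: [-3.138, 0.002, 1.343]
contact_force: [0.6, -0.6, 0.8]
opening: 0.0916
grip_force: 0.0
```

Emit:
{"api": "send_rows", "payload": {
  "targets": [
    [1,0,0,0.04,0],
    [1,0,0,0.04,0],
    [1,0,0,0.03,0],
    [1,-0.02,-0.04,0,0],
    [1,-0.02,-0.045,0,0]
  ]
}}

```text
time: 15.6
tool_pos: [0.38, 0.1565, 0.2619]
tool_rot: [3.139, -0.001, 1.346]
contact_force: [-0.2, -0.6, -0.3]
opening: 0.0918
grip_force: 0.0
```

Emit:
{"api": "send_rows", "payload": {
  "targets": [
    [1,0,-0.045,0,0],
    [1,0,-0.045,0,0],
    [1,0,-0.045,0,0],
    [1,0,-0.045,0,0],
    [1,0,0,0,0]
  ]
}}

```text
time: 16.1
tool_pos: [0.38, -0.0279, 0.2613]
tool_rot: [3.141, 0.002, 1.336]
contact_force: [0.3, 0.2, -0.4]
opening: 0.0918
grip_force: 0.0
```

```bash
python3 car.py pics/end.png; python3 - <<'E'
from h import *
for n in("top","scene"):
    p,d=read_camera(n);W=cloud(n,d);r=np.hypot(W[...,0]-.42,W[...,1]-.2415)
    for z0,z1 in((.012,.024),(.1,.17)):
        a=W[(r<.08)&(W[...,2]>z0)&(W[...,2]<z1)];print(n,z0,len(a),cv2.minAreaRect((a[:,:2]*1000).astype(np.float32)),a[:,2].max())
cv2.imwrite("pics/end2.png",cv2.resize(p[:,:,::-1],(800,500)))
E
```

```text
63 ((575.0615234375, -53.59743881225586), (57.31608581542969, 79.85240173339844), 76.7525863647461)
bin angle 77.08458985691762 r 76.33371924192069 pointer 76.6
top 0.012 179 ((417.76025390625, 243.6905517578125), (85.33656311035156, 79.7038803100586), 11.471414566040039) 0.02339123255291864
top 0.1 369 ((419.1514892578125, 239.36962890625), (75.77120208740234, 36.87932205200195), 77.26174926757812) 0.15768830342311446
scene 0.012 331 ((425.9560546875, 241.1616973876953), (66.5662612915039, 70.25338745117188), 16.357315063476562) 0.023763098875671962
scene 0.1 537 ((421.7320556640625, 239.80215454101562), (76.60297393798828, 42.26701736450195), 81.2879867553711) 0.15659045031200947
```

View pics/end2.png

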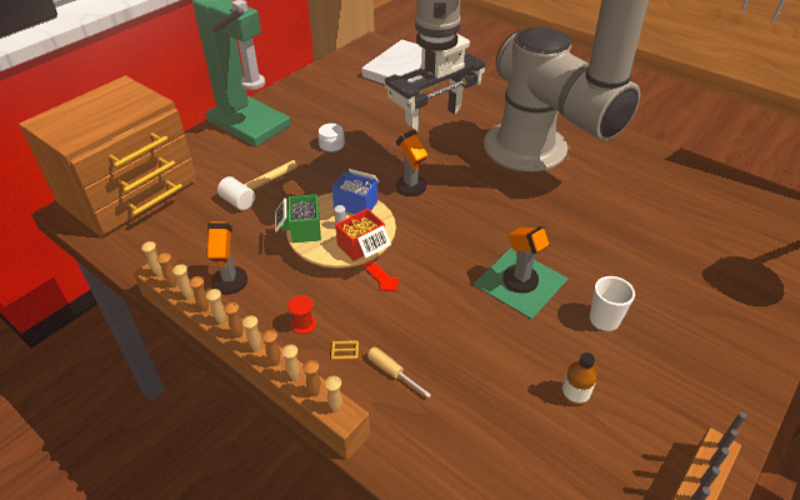

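The scanner stands upright in the middle of the pad (522,278), the red bin (360,235) is at the pointer, everything else is where it was, and the arm is clear.

```bash
python3 -c "from cell import hand_in; print(hand_in())"
```

```text
the job is handed in; nothing more can be done
None
```

The job is handed in, though no verdict came back: the red bin stands at the pointer (about 77° measured against 76.6°), the scanner was held aimed at its label for 3 s, and it now stands released and upright on the green pad, with nothing else seen to have moved.

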